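# Lay the tottering half collar flat on the packing sheet

### The arm

A 6-joint arm with a two-finger parallel gripper is mounted at the origin on the work surface. World frame = base frame: x ahead of the robot, y to its left, z up, the work surface at z = 0. Lengths are in m, angles in rad, forces in N, time in s.
With the tool pointing down it reaches from about 0.35 to 0.975 m from the base axis. Payload 4.9 kg.
Tool frame: the origin (TCP) lies at the very end of the fingers, on their centre line; the grasp point (between the pads) lies 19 mm behind it; z points along the fingers, x is the direction in which the jaws open and shut, and the axes are right-handed (so a half turn about z gives the same grasp; the last joint's range is limited). The gripper opens to 85 mm and grips with 20 to 120 N. Pads are 22 mm wide; open, the fingers measure 114 mm over their backs; the gripper's body (76 mm by 85 mm) begins 54 mm behind the grasp point. The pads swing forward as they close: fully open they stand 13 mm farther back than shut.
Start: joints at [1.082, 0.053, 1.613, -0, 1.476, -0.119], TCP at [0.226, 0.583, 0.231] pointing down, gripper open.
Joint ranges: [-3.01, 3.01], [-1.01, 2.22], [0.06, 2.58], [-1.02, 4.17], [0.09, 2.62], [-3.14, 3.14]. Speed limits (rad/s): [2.57, 2.57, 3.14, 3.14, 3.14, 3.14].

### API

Orientations are given as a unit quaternion [w, x, y, z].
In Python, from plant import * gives the robot as it stands.
- The arm moves only by the shell command python3 -m inch 'ROWS'. ROWS is text: rows parted by semicolons, each of 7 numbers parted by spaces: the shift along the tool's x, y, z in m, then the turn, a rotation vector about the tool's x, y, z in rad, then the closure, from 0 (fully open) to 1 (shut). A call has 1 to 10 rows; each row shifts and turns the commanded pose from where the row before left it, along the tool's axes as they then stand; what a row does not reach is not made up. A row lasts 1/12 s, in which the tool goes at most 41.7 mm and 7.16 degrees, less where a joint would pass 70% of its speed; a pose out of reach is approached as far as the arm can. A call with a gripper value outside its range is refused whole. The fingers move at their own pace and stop on an object; the grip force is fixed at half the most. Time passes only in rows, so rows that do not move let the fingers close. It gives the time, the measured TCP pose, the force and the opening at its end, in the units of the state.
- state(): the state, without advancing time (a new reading comes with each control period).
- grab_frame(name): name is "scene" or "top" or "wrist"; returns the picture (400x640x3 uint8, blue, green, red); there is no depth.
- camera_info(name): a dict with "vertical_fov" (degrees; the focal length in pixels is half the picture's height over the tangent of half this angle, whatever the lens; pixels are square), "cx", "cy" (the principal point, pixels), "origin" and "rotation" of the camera in the world. Camera axes: x right, y down, z forward; pixel columns grow to the right and rows downward; lengths in m; the calibration is good to about 2 mm. The wrist camera is an equidistant fisheye: a pixel r from the principal point sees the ray r / f radians off the axis. A picture is of the moment at which its call begins: read the wrist's pose just before it. camera_info takes no time and is no camera call; for the wrist camera it gives the pose at the moment of the call.
- job_done(): hands the job in, once; it reports no verdict.
The state is a dict: "time": time; "joint_pos": joint angles; "joint_vel": joint speeds; "joint_efforts": joint torques, N m; "tool_pos": TCP position; "tool_rot": TCP orientation; "contact_force": force on the tool from outside, world axes, zero at the start; "ft_torque": the same for the moment, N m; "gripper_width": opening from 0.0 (shut) to 1.0 (fully open).
Only numpy, scipy, OpenCV 4.12 (cv2) and the standard library are available. Lean on these libraries where they do the work, as an engineer would, in place of code of your own. Each camera call takes 0.05 s, during which the arm holds its last target.

### The job

Two half-ring collars stand on their round rims like cradles and rock at a touch. Take hold of the larger one so that it stops rocking, carry it to the cardboard packing sheet, lower it until it touches the sheet before letting go, and leave it lying at rest on its broad flat face, about in the middle of the sheet. Leave the smaller standing half where it is.

Things in the scene. Friction and masses are not known exactly. Their poses are not given: they have to be found in the camera images.
- big_half: Half ring to lay down, black rubber with grey core, 0.2 kg, standing free on its round rim. Outer radius 70, bore radius 46 (wall 24 mm), 34 thick along its axis. Origin on the ring's axis at mid thickness, level with the two leg tops, 70 mm up. Own x: ring axis, square to the flat faces (vertical once laid, either way). Own y: leg to leg (leg middles at +-58). Own z: out of the open side, up.
- big_mid (a point): Middle of the larger half's outline: 35 mm from its origin along own -z, at mid thickness; 17 mm over the surface once it lies flat. Standing, it topples onto a flat face once it leans over 28 degrees about own y. It stands at rest but rocks or rolls about own x when touched. An identical half already lies flat on the bench: not that one.
- small_half: The smaller standing half collar, same materials, not to be moved: outer radius 45, bore radius 28, 30 mm thick. Origin and axes as for the larger, origin 45 mm over the bench.
- pad_mid (a point): Middle of the upper face of the packing sheet: plain brown cardboard, 200 x 200 mm, 8 mm thick, fixed on the bench; x and y run along its sides.
Not all that is in view belongs to the job. Leave any red look-alike of the big_half alone.

How it is judged:
On the way, in this order (a step that is already met when the one before it is completed fails the run):
1. the larger half collar is held still in the gripper (contact force between the fingers and big_half above 1 N and angular speed of big_half below 0.5 rad/s), for 0.2 s.
2. it touches the packing sheet while still in the gripper (contact force between the fingers and big_half above 0.5 N and contact force between big_half and pad above 0.3 N), for 0.05 s.
At the end, for the whole second after the job is handed in: The larger half collar lies on a broad flat face on the packing sheet (within 10 degrees of flat), the middle of its outline within 45 mm of the sheet's middle, let go and at rest ((angle between big_half's own x axis and vertical below 0.17 rad or angle between big_half's own x axis and vertical above 2.97 rad) and horizontal distance between big_mid and pad_mid below 0.045 m and z of big_mid in the frame of pad_mid between 0.01 and 0.024 m and linear speed of big_half below 0.02 m/s and angular speed of big_half below 0.15 rad/s); the robot touches nothing.
It fails at once if the smaller standing half is moved by more than 30 mm or knocked over (distance of small_half from where it was at the start of the episode above 0.03 m or angle between small_half's own x axis and vertical below 1 rad or angle between small_half's own x axis and vertical above 2.14 rad).
It also fails if it takes over 38 s, if anything falls off the work surface, if the arm or the gripper's body presses on something with over 40 N, if the wrist force passes 120 N, or if a joint passes its speed limit or range.

## Working session

There is one attempt and no reset: what is moved stays moved. The work goes in short steps, Python scripts to look and compute and a shell command to move; the robot and the scene stay as the last step left them, time stands still between calls to the robot, and variables do not carry over. Pictures are saved under pics/ and viewed, and the job is handed in when it is done.

```bash
ls; mkdir -p pics
python3 - <<'E'
from plant import *
import cv2
s=state();print(s)
for n in("scene","top","wrist"):
    i=camera_info(n);print(n,i)
    cv2.imwrite(f"pics/{n}0.png",grab_frame(n))
E
```

```text
pics
{'time': 0.0, 'joint_pos': array([ 1.08202475e+00,  5.33859919e-02,  1.61428999e+00, -8.46888852e-06,
        1.47601820e+00, -1.18983670e-01]), 'joint_vel': array([ 0.00039856,  0.00090552,  0.00045082,  0.00124387, -0.00157607,
        0.00108074]), 'joint_efforts': array([-1.94888678e-03, -3.93687665e+01, -3.70172918e+01, -2.06074205e-04,
        7.02439065e-03,  3.12659074e-05]), 'tool_pos': array([0.22558191, 0.58219807, 0.23004736]), 'tool_rot': array([ 4.90373033e-04,  8.25050127e-01,  5.65058567e-01, -9.29330886e-04]), 'contact_force': array([ 0.56988449, -0.2366593 ,  0.7124214 ]), 'ft_torque': array([-0.0386453 , -0.01757491,  0.01548024]), 'gripper_width': 0.9988792248384627}
scene {'vertical_fov': 55.410270704124436, 'cx': 321.16329655695915, 'cy': 199.28514002752243, 'origin': array([1.02383739, 0.76799972, 0.77298392]), 'rotation': array([-0.14096034,  0.31549074,  0.85343719, -0.39018039])}
top {'vertical_fov': 42.24646245771304, 'cx': 325.5478613288208, 'cy': 192.8850382559262, 'origin': array([0.42322939, 0.13969919, 1.31210132]), 'rotation': array([-0.01645778,  0.71152718, -0.70231556,  0.01452808])}
wrist {'vertical_fov': 65.70646984690485, 'cx': 316.44593048245184, 'cy': 201.09211176550957, 'origin': array([0.15709502, 0.60944204, 0.37287004]), 'rotation': array([0.12146531, 0.81592813, 0.55928717, 0.08188606])}
```

View pics/scene0.png

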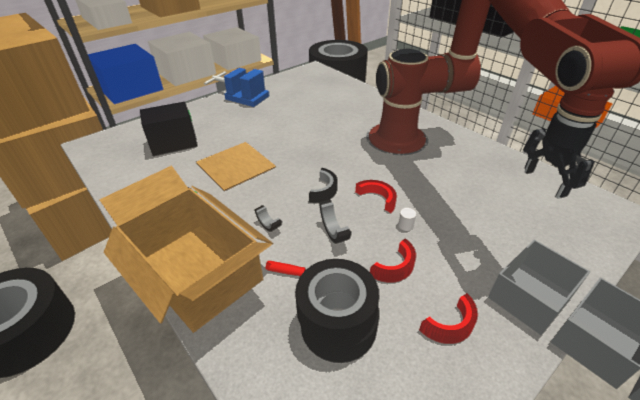

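View pics/top0.png

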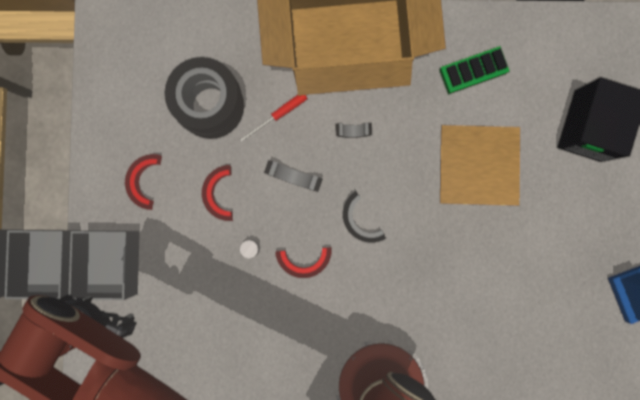

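View pics/wrist0.png

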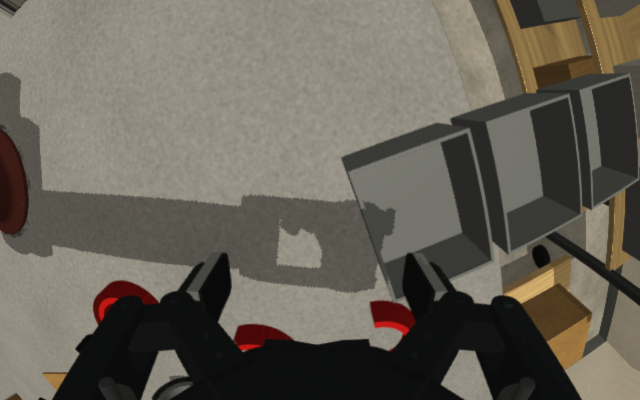

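Candidates in the top view:
- Grey standing, larger: (293,174).
- Grey standing, smaller: (353,130).
- Grey lying flat: (365,216), the identical half I must not take.
- Red ones: (143,182), (218,192) and (303,262).

I choose (293,174), because it stands and is the wider of the two standing grey halves. I'll check that in a close crop and measure it.

```bash
cat > h.py <<'E'
import numpy as np, cv2
from plant import *
from scipy.spatial.transform import Rotation as R
def rot(q): return R.from_quat(np.r_[q[1:],q[0]])
def ray(n,u,v,i=None):
    i=i or camera_info(n); f=200/np.tan(np.radians(i['vertical_fov']/2))
    d=np.array([(u-i['cx'])/f,(v-i['cy'])/f,1.]); return i['origin'],rot(i['rotation']).apply(d)
def onz(n,u,v,z):
    o,d=ray(n,u,v); return o+d*(z-o[2])/d[2]
def proj(n,p):
    i=camera_info(n); f=200/np.tan(np.radians(i['vertical_fov']/2))
    c=rot(i['rotation']).inv().apply(np.asarray(p)-i['origin']); return np.round([i['cx']+f*c[0]/c[2],i['cy']+f*c[1]/c[2]],1)
E
python3 - <<'E'
from h import *
t=cv2.imread('pics/top0.png');s=cv2.imread('pics/scene0.png')
a=cv2.resize(t[140:210,250:330],(640,560),interpolation=cv2.INTER_CUBIC)
b=cv2.resize(s[160:250,250:350],None,fx=6,fy=6,interpolation=cv2.INTER_CUBIC)
cv2.imwrite('pics/ca.png',a);cv2.imwrite('pics/cb.png',b)
hsv=cv2.cvtColor(t,cv2.COLOR_BGR2HSV)
m=cv2.inRange(hsv,(8,100,60),(25,255,255));m[:,:425]=0;m[:110]=0
c=max(cv2.findContours(m,0,1)[0],key=cv2.contourArea);r=cv2.minAreaRect(c);print(r,onz('top',*r[0],.008))
E
```

```text
((480.0, 165.0), (78.0, 78.0), 90.0) [ 0.55594437 -0.24550454  0.008     ]
```

View pics/ca.png

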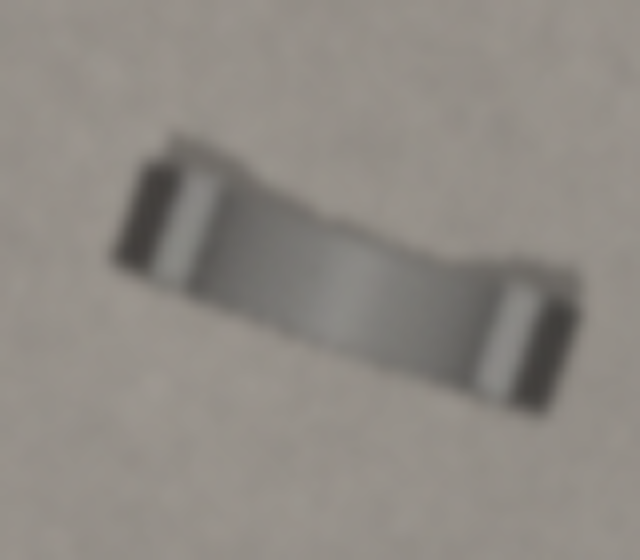

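View pics/cb.png

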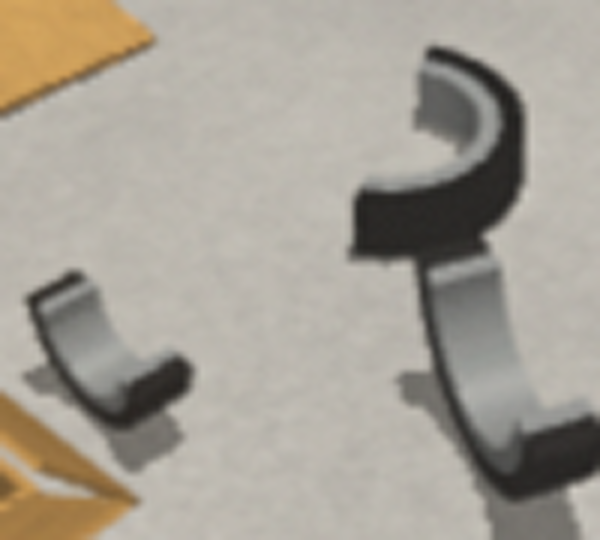

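The crop shows the larger standing half: two leg tops of equal size, at crop (168,222) and (528,346), with the bore facing up. The scene view agrees, with the flat twin behind it and the smaller one to the left.

Run:
```python
from h import *
P=[(150,158),(222,180),(185,290),(115,262),(512,280),(580,300),(545,412),(475,392)]
Q=np.array([onz('top',(x+.5)/8-.5+250,(y+.5)/8-.5+140,.07)[:2] for x,y in P])
L=Q[:4].mean(0);Rr=Q[4:].mean(0);print('L',L,'R',Rr,np.linalg.norm(L-Rr))
d=(L-Rr)/np.linalg.norm(L-Rr);print('y dir',d,np.degrees(np.arctan2(d[1],d[0])))
for e in ((1,0),(2,3),(5,4),(6,7),(0,3),(1,2),(4,7),(5,6)):
    w=Q[e[0]]-Q[e[1]];print(e,np.linalg.norm(w),np.degrees(np.arctan2(w[1],w[0])))
print('scene check',proj('scene',[*L,.07]),proj('scene',[*Rr,.07]))
s=state();M=rot(s['tool_rot']).as_matrix();print(M)
```

```text
L [0.53743554 0.27661425] R [0.5016076  0.16776248] 0.11459646454552565
y dir [0.31264439 0.94987025] 71.78133405360789
(1, 0) 0.02271125489808766 -106.28798800428356
(2, 3) 0.022728375108702858 -111.06821570204997
(5, 4) 0.02131997034444144 -105.68358169502424
(6, 7) 0.021872180345002983 -105.21527574133687
(0, 3) 0.033072569863631655 -17.54075552192599
(1, 2) 0.034967522708254796 -17.574364949895152
(4, 7) 0.035493918035215184 -17.438443074122922
(5, 6) 0.03530256252053531 -16.552665966635
scene check [342.7 229.7] [325.5 202.5]
[[ 3.61409516e-01  9.32406897e-01 -7.34686393e-04]
 [ 9.32405788e-01 -3.61410226e-01 -1.44724731e-03]
 [-1.61494655e-03 -1.61976895e-04 -9.99998683e-01]]
```

Pick plan: grip the left leg (L) across its wall with the tool tilted about 25° backwards, then roll the tool about 85° forward over the sheet. First I'll travel above it.

```bash
cat >> h.py <<'E'
def togo(p,yaw,th,grip=None):
    "delta to a TCP target: shift in present tool axes, then rotvec in tool axes"
    s=state();Rn=rot(s['tool_rot'])
    c,sn=np.cos(yaw),np.sin(yaw)
    R0=R.from_matrix(np.array([[c,sn,0],[sn,-c,0],[0,0,-1.]]))   # tool x at azimuth yaw, tool down
    Rt=R0*R.from_rotvec([th,0,0])
    print('t',round(s['time'],2),'pos',s['tool_pos'].round(4),'w',round(s['gripper_width'],3),'F',s['contact_force'].round(1))
    print('shift now-axes',Rn.inv().apply(np.array(p)-s['tool_pos']).round(4),'turn',(Rn.inv()*Rt).as_rotvec().round(4),
      'shift target-axes',Rt.inv().apply(np.array(p)-s['tool_pos']).round(4))
E
python3 -m inch '-.0143 .036 0 0 0 0 .35;-.0143 .036 0 0 0 0 .35;-.0143 .036 0 0 0 0 .35;-.0143 .036 0 0 0 0 .35;-.0143 .036 0 0 0 0 .35;-.0143 .036 0 0 0 0 .35;-.0143 .036 0 0 0 0 .35;-.0143 .036 0 0 0 0 .35;-.0143 .036 0 0 0 0 .35;-.0143 .036 0 0 0 0 .35'
python3 -c "
from h import *
togo([.567,.266,.116],1.255,.436)"
```

```text
time: 0.98
tool_pos: [0.5108, 0.3177, 0.231]
tool_rot: [-0.0, 0.825, 0.565, -0.0]
contact_force: [0.1, 0.7, 0.4]
gripper_width: 0.648
t 0.98 pos [0.5108 0.3177 0.231 ] w 0.648 F [0.1 0.7 0.4]
shift now-axes [-0.0278  0.0711  0.115 ] turn [ 0.4356 -0.0116 -0.0533] shift target-axes [-0.0317  0.1115  0.0749]
```

```bash
python3 -m inch '-.007 .018 0 .109 0 -.013 .35;-.007 .018 0 .109 0 -.013 .35;-.007 .018 0 .109 0 -.013 .35;-.007 .018 0 .109 0 -.013 .35;0 0 0 0 0 0 .35'
python3 -c "
from h import *
togo([.567,.266,.116],1.255,.436)"
```

```text
time: 1.4
tool_pos: [0.5692, 0.2643, 0.2126]
tool_rot: [-0.181, 0.792, 0.569, -0.127]
contact_force: [-1.5, -1.0, -2.5]
gripper_width: 0.645
t 1.4 pos [0.5692 0.2643 0.2126] w 0.645 F [-1.5 -1.  -2.5]
shift now-axes [0.0004 0.0392 0.0883] turn [-0.009  -0.0089 -0.0068] shift target-axes [0.0009 0.0384 0.0887]
```

```bash
python3 -m inch '0 .013 .030 0 -.009 -.007 .35;0 .013 .030 0 0 0 .35;0 .013 .028 0 0 0 .35;0 0 0 0 0 0 .35;0 0 0 0 0 0 .35'
python3 -c "
from h import *
togo([.5314,.2778,.0348],1.255,.436)
cv2.imwrite('pics/w1.png',grab_frame('wrist'));cv2.imwrite('pics/s1.png',cv2.resize(grab_frame('scene')[140:290,230:430],None,fx=4,fy=4))
"
```

```text
time: 1.82
tool_pos: [0.5631, 0.2699, 0.1213]
tool_rot: [-0.177, 0.788, 0.576, -0.128]
contact_force: [-0.4, 0.9, 0.8]
gripper_width: 0.65
t 1.82 pos [0.5631 0.2699 0.1213] w 0.65 F [-0.4  0.9  0.8]
shift now-axes [-0.0024  0.0074  0.0922] turn [-0.0042  0.0001  0.0074] shift target-axes [-0.0023  0.007   0.0922]
```

View pics/w1.png

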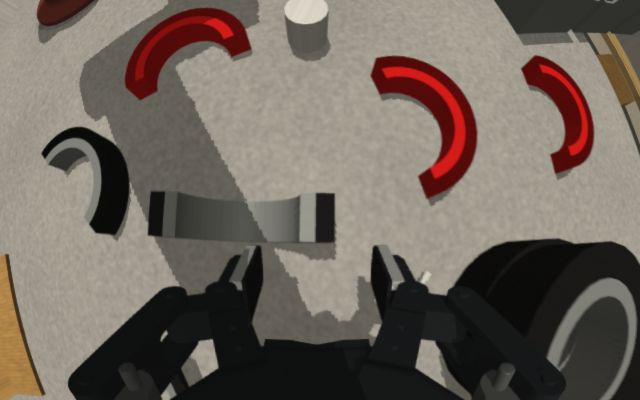

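View pics/s1.png

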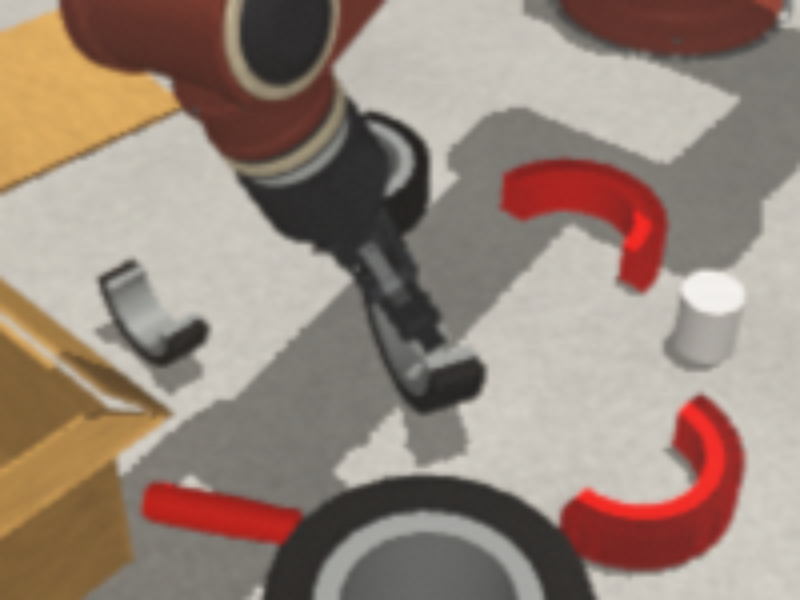

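The wrist view shows the leg top, at x 300–335, centred between the fingers, whose middle is at about 317. I'll descend along the tool axis.

```bash
python3 -m inch '-.0015 .0035 .0 0 0 0.004 .35;0 .0035 .020 0 0 0 .35;0 0 .020 0 0 0 .35;0 0 .02 0 0 0 .35;0 0 .015 0 0 0 .35;0 0 .01 0 0 0 .35;0 0 .004 0 0 0 .35;0 0 0 0 0 0 .35'
python3 -c "
from h import *
togo([.5314,.2778,.0348],1.255,.436)
cv2.imwrite('pics/w2.png',grab_frame('wrist'));cv2.imwrite('pics/s2.png',cv2.resize(grab_frame('scene')[160:260,260:400],None,fx=5,fy=5))
"
```

```text
time: 2.58
tool_pos: [0.5347, 0.2787, 0.0396]
tool_rot: [-0.176, 0.789, 0.575, -0.126]
contact_force: [0.6, 0.5, 0.3]
gripper_width: 0.649
t 2.58 pos [0.5347 0.2787 0.0396] w 0.649 F [0.6 0.5 0.3]
shift now-axes [-0.0019 -0.0006  0.0056] turn [-0.     -0.0023  0.0046] shift target-axes [-0.0019 -0.0006  0.0056]
```

View pics/w2.png

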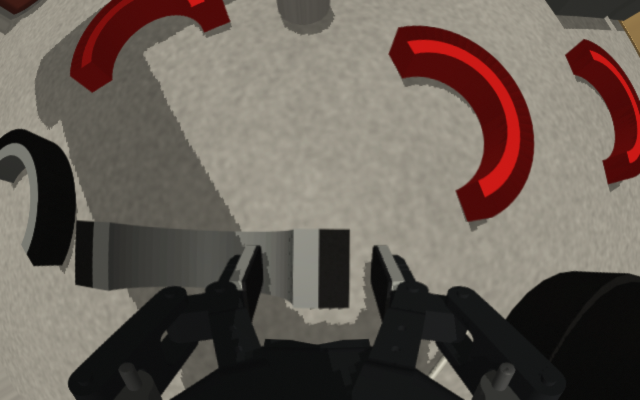

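View pics/s2.png

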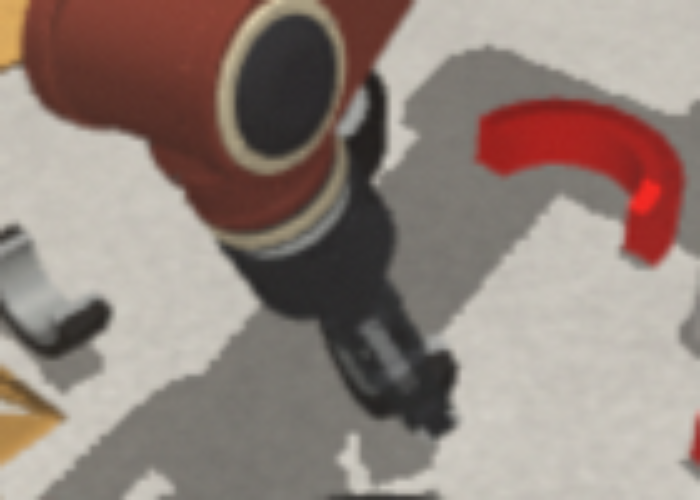

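```bash
python3 -m inch '0 0 .005 0 0 0 .35;0 0 0 0 0 0 .45;0 0 0 0 0 0 .5;0 0 0 0 0 0 .55;0 0 0 0 0 0 .6;0 0 0 0 0 0 .65;0 0 0 0 0 0 .7;0 0 0 0 0 0 .75;0 0 0 0 0 0 .85;0 0 0 0 0 0 1'
python3 -m inch '0 0 0 0 0 0 1;0 0 0 0 0 0 1;0 0 0 0 0 0 1;0 0 0 0 0 0 1;0 0 0 0 0 0 1;0 0 0 0 0 0 1'
python3 -c "
from h import *
cv2.imwrite('pics/w3.png',grab_frame('wrist'))
"
```

```text
time: 3.52
tool_pos: [0.5343, 0.2776, 0.0412]
tool_rot: [-0.175, 0.789, 0.575, -0.127]
contact_force: [-3.9, -7.7, 24.3]
gripper_width: 0.384
time: 4.02
tool_pos: [0.5343, 0.2776, 0.0412]
tool_rot: [-0.175, 0.789, 0.575, -0.127]
contact_force: [-4.0, -8.6, 23.6]
gripper_width: 0.38
```

View pics/w3.png

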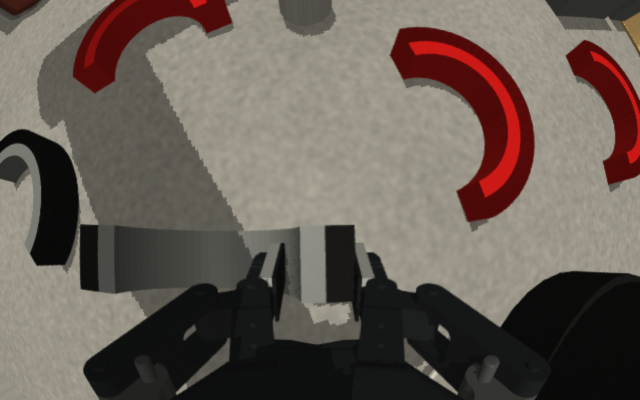

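The opening is 32 mm against a 24 mm wall, and there is 24 N upward on the tool. The tips are too deep in the curved part, so I'll open, back out 15 mm and grip nearer the leg top.

```bash
python3 -m inch '0 0 0 0 0 0 .55;0 0 0 0 0 0 .5;0 0 0 0 0 0 .45;0 0 -.008 0 0 0 .45;0 0 -.007 0 0 0 .45;0 0 0 0 0 0 .45;0 0 0 0 0 0 .45'
python3 -c "
from h import *
togo([.5377,.2768,.055],1.255,.436)
cv2.imwrite('pics/w4.png',grab_frame('wrist'))
"
```

```text
time: 4.65
tool_pos: [0.5397, 0.2774, 0.0495]
tool_rot: [-0.176, 0.789, 0.575, -0.125]
contact_force: [0.1, 1.0, 0.1]
gripper_width: 0.552
t 4.65 pos [0.5397 0.2774 0.0495] w 0.552 F [0.1 1.  0.1]
shift now-axes [-0.0011 -0.0039 -0.0043] turn [ 0.0015 -0.0035  0.0046] shift target-axes [-0.0012 -0.0039 -0.0043]
```

View pics/w4.png

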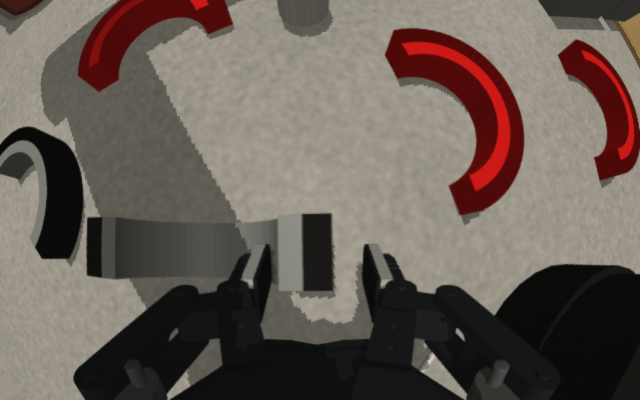

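```bash
python3 -m inch '0 -.003 -.005 0 0 0 .45;0 0 0 0 0 0 .45;0 0 0 0 0 0 .45;0 0 0 0 0 0 .45;0 0 0 0 0 0 .45;0 0 0 0 0 0 .45'
python3 -c "
from h import *
togo([.5377,.2768,.055],1.255,.436)
a=grab_frame('wrist')[180:330,60:460]
for k in range(3): b=grab_frame('wrist')[180:330,60:460]
cv2.imwrite('pics/w5.png',cv2.resize(np.vstack([a,b]),None,fx=1.9,fy=1.9))
"
```

```text
time: 5.2
tool_pos: [0.5382, 0.2774, 0.0544]
tool_rot: [-0.176, 0.789, 0.575, -0.126]
contact_force: [0.8, -0.4, -0.3]
gripper_width: 0.549
t 5.2 pos [0.5382 0.2774 0.0544] w 0.549 F [ 0.8 -0.4 -0.3]
shift now-axes [-0.0007 -0.0005 -0.0004] turn [-0.0001 -0.0024  0.0044] shift target-axes [-0.0007 -0.0005 -0.0004]
```

View pics/w5.png

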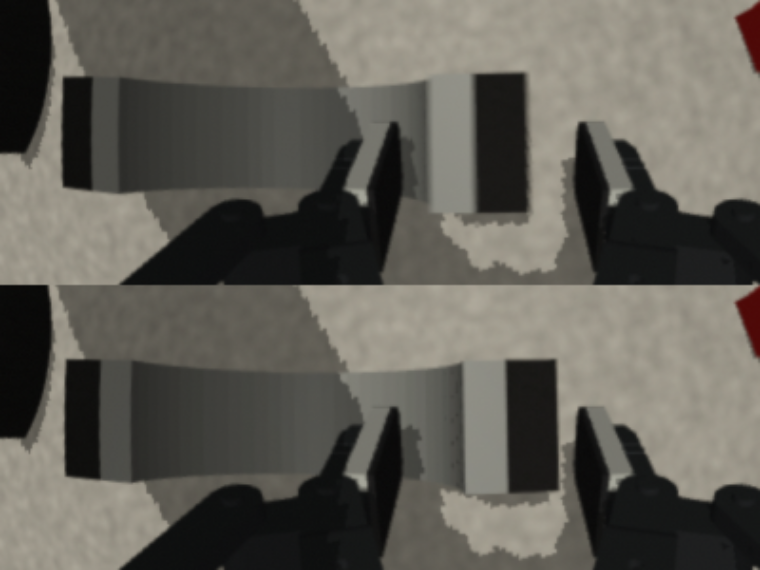

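The ring is rocking, with the leg middle at crop 478 in the first frame and 510 in the last. The fingers' middle is at 489, so they are centred on it. I'll close now.

```bash
python3 -m inch '0 0 0 0 0 0 .55;0 0 0 0 0 0 .65;0 0 0 0 0 0 .75;0 0 0 0 0 0 .85;0 0 0 0 0 0 1;0 0 0 0 0 0 1;0 0 0 0 0 0 1;0 0 0 0 0 0 1;0 0 0 0 0 0 1;0 0 0 0 0 0 1'
python3 -c "
from h import *
togo([.5377,.2768,.055],1.255,.436)
cv2.imwrite('pics/w6.png',grab_frame('wrist'))
"
```

```text
time: 6.23
tool_pos: [0.5387, 0.2772, 0.0556]
tool_rot: [-0.176, 0.789, 0.575, -0.126]
contact_force: [-1.4, -2.2, 4.7]
gripper_width: 0.285
t 6.23 pos [0.5387 0.2772 0.0556] w 0.285 F [-1.4 -2.2  4.7]
shift now-axes [-0.0007 -0.0005  0.0009] turn [ 0.0005 -0.0021  0.0043] shift target-axes [-0.0007 -0.0005  0.0009]
```

View pics/w6.png

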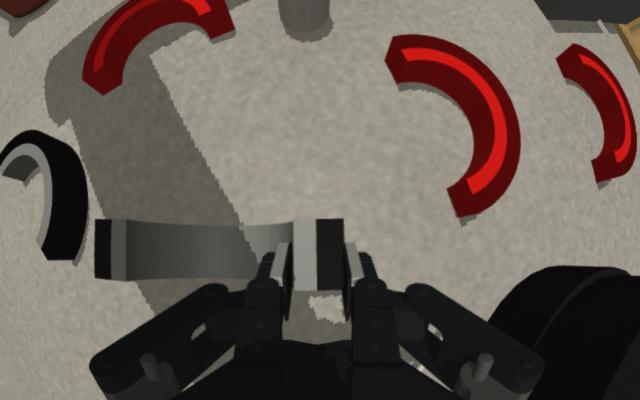

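Width is 24 mm, so the wall is held. Lifting.

```bash
python3 -m inch '0 -.002 -.005 0 0 0 1;0 -.004 -.009 0 0 0 1;0 -.0063 -.0136 0 0 0 1;0 -.0063 -.0136 0 0 0 1;0 -.0063 -.0136 0 0 0 1;0 -.0063 -.0136 0 0 0 1;0 -.0063 -.0136 0 0 0 1;0 -.0063 -.0136 0 0 0 1;0 -.0063 -.0136 0 0 0 1;0 -.0063 -.0136 0 0 0 1'
python3 -c "
from h import *
togo([.5,-.2,.2],1.255,0)
cv2.imwrite('pics/w7.png',grab_frame('wrist'))
"
```

```text
time: 7.12
tool_pos: [0.5389, 0.2767, 0.1914]
tool_rot: [-0.176, 0.789, 0.575, -0.125]
contact_force: [0.4, -0.6, -2.6]
gripper_width: 0.282
t 7.12 pos [0.5389 0.2767 0.1914] w 0.282 F [ 0.4 -0.6 -2.6]
shift now-axes [-0.4654  0.095  -0.0559] turn [-0.4354 -0.0038  0.0038] shift target-axes [-0.4652  0.1111 -0.0086]
```

View pics/w7.png

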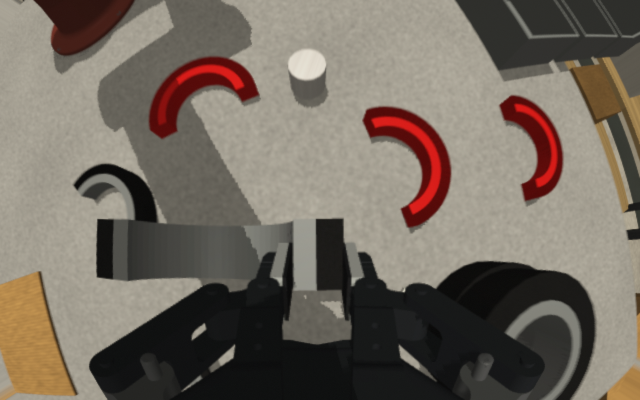

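```bash
python3 -m inch '-.020 0 0 0 0 0 1;-.0365 .006 0 -.0436 0 0 1;-.0365 .006 0 -.0436 0 0 1;-.0365 .006 0 -.0436 0 0 1;-.0365 .006 0 -.0436 0 0 1;-.0365 .006 0 -.0436 0 0 1;-.0365 .006 0 -.0436 0 0 1;-.0365 .006 0 -.0436 0 0 1;-.0365 .006 0 -.0436 0 0 1;-.0365 .006 0 -.0436 0 0 1'
python3 -c "
from h import *
togo([.55,-.185,.18],1.255,-1.05);print(state()['joint_pos'].round(2))
"
```

```text
time: 8.0
tool_pos: [0.4801, -0.0721, 0.1745]
tool_rot: [-0.018, 0.808, 0.588, -0.011]
contact_force: [1.1, 0.2, -1.9]
gripper_width: 0.285
t 8.0 pos [ 0.4801 -0.0721  0.1745] w 0.285 F [ 1.1  0.2 -1.9]
shift now-axes [-0.0859  0.1009 -0.0101] turn [-1.0918e+00 -5.5000e-03  6.0000e-04] shift target-axes [-0.0856  0.0553  0.0853]
[-0.31 -0.22  1.96  0.    1.44 -1.56]
```

```bash
python3 -m inch '-.0086 .02 0 -.109 0 0 1;-.0086 .02 0 -.109 0 0 1;-.0086 .02 0 -.109 0 0 1;-.0086 .01 .01 -.109 0 0 1;-.0086 .01 .01 -.109 0 0 1;-.0086 0 0.01 -.109 0 0 1;-.0086 0 .01 -.109 0 0 1;-.0086 0 0 -.109 0 0 1;-.0086 0 0 -.109 0 0 1;-.0086 0 0 -.109 0 0 1'
python3 -m inch '0 0 0 0 0 0 1'
python3 -c "
from h import *
togo([.55,-.185,.12],1.255,-1.05);print(state()['joint_pos'].round(2))
cv2.imwrite('pics/s8.png',cv2.resize(grab_frame('scene')[60:260,130:430],None,fx=2.6,fy=2.6))
"
```

```text
time: 8.83
tool_pos: [0.5477, -0.1709, 0.1457]
tool_rot: [0.368, 0.715, 0.524, 0.279]
contact_force: [0.3, 1.6, -2.2]
gripper_width: 0.28
time: 8.92
tool_pos: [0.5474, -0.1705, 0.1445]
tool_rot: [0.366, 0.717, 0.524, 0.279]
contact_force: [-0.4, -0.4, -3.4]
gripper_width: 0.291
t 8.92 pos [ 0.5474 -0.1705  0.1445] w 0.291 F [-0.4 -0.4 -3.4]
shift now-axes [-0.0134 -0.0159  0.0195] turn [-0.0942 -0.0227 -0.0044] shift target-axes [-0.0129 -0.0177  0.0182]
[-0.53 -0.48  2.42  0.66  0.32 -2.33]
```

View pics/s8.png

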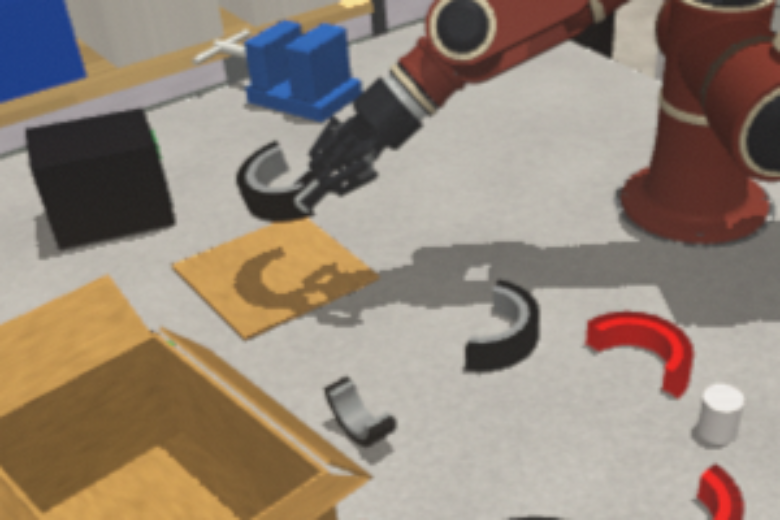

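The ring hangs about 10° short of flat over the sheet and the grip is good. I'll keep this tilt and lower.

```bash
python3 -c "
from h import *
togo([.553,-.185,.06],1.255,-.956)"
python3 -m inch '-.006 0 0 0 -.02 0 1;-.006 -.010 .009 0 0 0 1;0 -.012 .011 0 0 0 1;0 -.012 .009 0 0 0 1;0 -.012 .009 0 0 0 1;0 -.010 .007 0 0 0 1;0 0 0 0 0 0 1'
python3 -c "
from h import *
togo([.553,-.185,.04],1.255,-.956);print(state()['joint_pos'].round(2))
cv2.imwrite('pics/s9.png',cv2.resize(grab_frame('scene')[100:220,170:330],None,fx=4.8,fy=4.8))
"
```

```text
t 8.97 pos [ 0.5484 -0.1709  0.1462] w 0.285 F [ 0.  -1.1 -1.5]
shift now-axes [-0.0134 -0.0654  0.0565] turn [ 0.0004 -0.0223 -0.0024] shift target-axes [-0.012  -0.0654  0.0569]
time: 9.55
tool_pos: [0.5509, -0.1835, 0.0748]
tool_rot: [0.372, 0.718, 0.521, 0.272]
contact_force: [-0.7, 0.2, -3.8]
gripper_width: 0.284
t 9.55 pos [ 0.5509 -0.1835  0.0748] w 0.284 F [-0.7  0.2 -3.8]
shift now-axes [-0.0009 -0.027   0.0221] turn [ 0.0015 -0.0038 -0.0014] shift target-axes [-0.0008 -0.027   0.0221]
[-0.54 -0.27  2.42  1.32  0.19 -3.01]
```

View pics/s9.png

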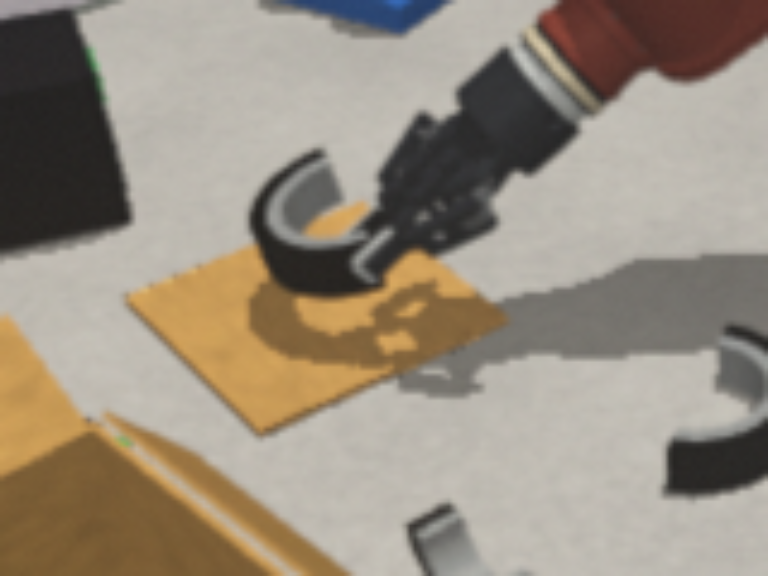

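Joint 6 is at −3.01, close to its −3.14 limit, and joint 5 is nearing its lower limit too. I'll ease the forward tilt by 0.2 rad, which leaves the ring about 21° short of flat. That is well past its toppling angle.

```bash
python3 -m inch '0 0 0 .05 0 0 1;0 0 0 .07 0 0 1;0 0 0 .08 0 0 1;0 0 0 0 0 0 1'
python3 -c "
from h import *
togo([.553,-.185,.05],1.255,-.756);print(state()['joint_pos'].round(2))
"
```

```text
time: 9.93
tool_pos: [0.5564, -0.1818, 0.0822]
tool_rot: [0.338, 0.73, 0.537, 0.253]
contact_force: [-0.2, -0.4, -1.0]
gripper_width: 0.286
t 9.93 pos [ 0.5564 -0.1818  0.0822] w 0.286 F [-0.2 -0.4 -1. ]
shift now-axes [-0.0043 -0.0261  0.0189] turn [ 0.1157 -0.017   0.0057] shift target-axes [-0.0041 -0.0237  0.0218]
[-0.53 -0.28  2.37  0.76  0.26 -2.46]
```

```bash
python3 -m inch '0 0 0 .04 -.006 0 1;0 0 0 .04 -.006 0 1;0 0 0 .036 -.005 0 1;0 0 0 0 0 0 1;0 0 0 0 0 0 1'
python3 -c "
from h import *
togo([.553,-.185,.055],1.255,-.756);print(state()['joint_pos'].round(2))
"
```

```text
time: 10.35
tool_pos: [0.5549, -0.1807, 0.0795]
tool_rot: [0.298, 0.751, 0.547, 0.216]
contact_force: [0.5, -0.7, -2.8]
gripper_width: 0.28
t 10.35 pos [ 0.5549 -0.1807  0.0795] w 0.28 F [ 0.5 -0.7 -2.8]
shift now-axes [-0.0046 -0.0172  0.0175] turn [-0.0012 -0.0014  0.0038] shift target-axes [-0.0046 -0.0172  0.0175]
[-0.51 -0.27  2.32  0.37  0.37 -2.06]
```

```bash
python3 -m inch '-.002 -.0055 .006 0 0 0 1;-.002 -.0055 .006 0 0 0 1;0 -.004 .0042 0 0 0 1;0 -.0028 .003 0 0 0 1;0 0 0 0 0 0 1'
python3 -c "
from h import *
togo([.553,-.185,.045],1.255,-.756);print(state()['joint_pos'].round(2))
cv2.imwrite('pics/s10.png',cv2.resize(grab_frame('scene')[100:220,170:330],None,fx=4.8,fy=4.8))
"
```

```text
time: 10.77
tool_pos: [0.5517, -0.1838, 0.0499]
tool_rot: [0.296, 0.753, 0.548, 0.215]
contact_force: [-0.1, -0.7, -1.6]
gripper_width: 0.281
t 10.77 pos [ 0.5517 -0.1838  0.0499] w 0.281 F [-0.1 -0.7 -1.6]
shift now-axes [-0.0007 -0.0021  0.0047] turn [-0.0069 -0.0016  0.0025] shift target-axes [-0.0007 -0.0022  0.0047]
[-0.52 -0.2   2.32  0.46  0.31 -2.17]
```

View pics/s10.png

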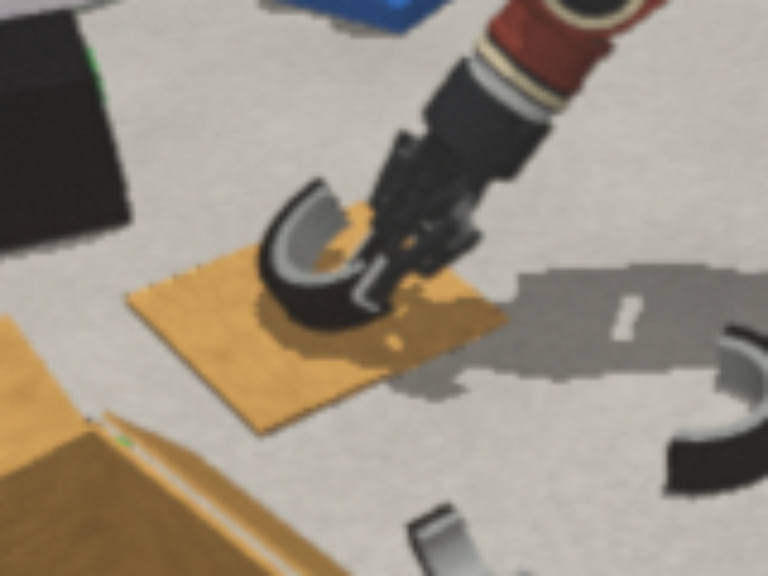

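```bash
python3 -m inch '0 -.0014 .0015 0 0 0 1;0 -.0014 .0015 0 0 0 1;0 0 0 0 0 0 1'
python3 -m inch '0 -.0014 .0015 0 0 0 1;0 -.0014 .0015 0 0 0 1;0 0 0 0 0 0 1'
```

```text
time: 11.07
tool_pos: [0.5527, -0.1844, 0.0474]
tool_rot: [0.297, 0.752, 0.547, 0.215]
contact_force: [-0.6, 0.6, -0.9]
gripper_width: 0.282
time: 11.32
tool_pos: [0.5538, -0.1852, 0.045]
tool_rot: [0.299, 0.751, 0.547, 0.216]
contact_force: [-1.7, 0.6, 3.9]
gripper_width: 0.283
```

```bash
python3 -m inch '0 -.0014 .0015 0 0 0 1;0 0 0 0 0 0 1;0 0 0 0 0 0 1'
python3 -c "
from h import *
cv2.imwrite('pics/s11.png',cv2.resize(grab_frame('scene')[100:220,170:330],None,fx=4.8,fy=4.8))
print(state()['contact_force'],state()['joint_pos'].round(2))
"
```

```text
time: 11.57
tool_pos: [0.5547, -0.1858, 0.0442]
tool_rot: [0.3, 0.751, 0.547, 0.216]
contact_force: [-2.6, 2.4, 6.9]
gripper_width: 0.286
[-3.57510594  2.64725335  7.09981294] [-0.52 -0.18  2.32  0.5   0.29 -2.21]
```

View pics/s11.png

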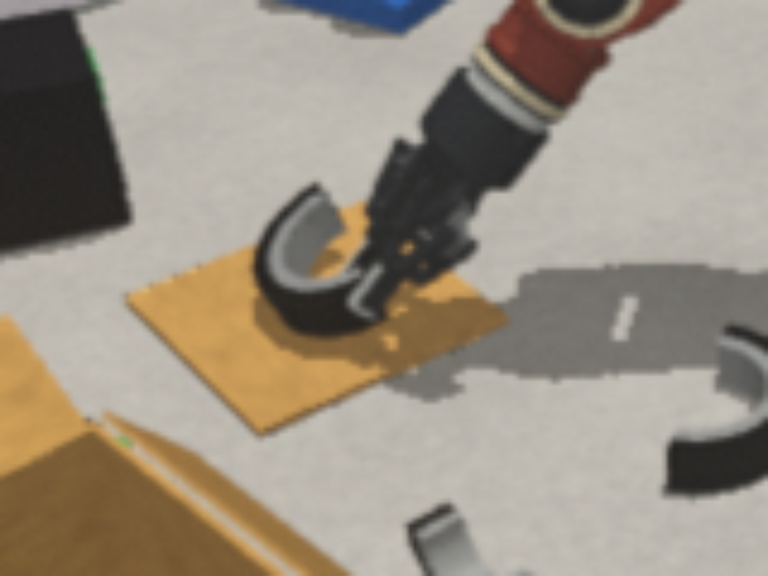

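```bash
python3 -c "
from h import *
cv2.imwrite('pics/t11.png',cv2.resize(grab_frame('top')[100:230,400:560],None,fx=4.6,fy=4.6,interpolation=cv2.INTER_CUBIC))
print(proj('top',[.556,-.2455,.025]))
"
```

```text
[482.  164.3]
```

View pics/t11.png

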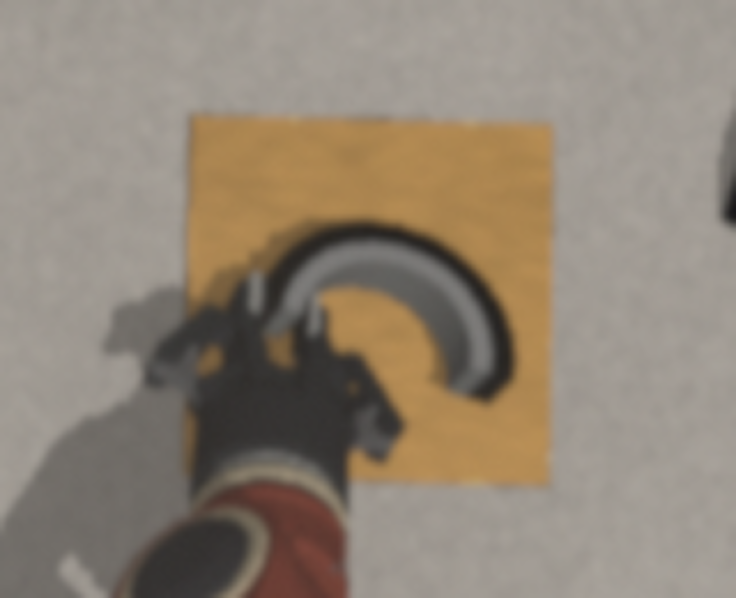

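The top view shows the ring near the middle of the sheet: its outline middle is at about (395,300) in the crop, and the sheet's is at (370,302), roughly 13 mm apart. It is touching with about 9 N. Releasing.

```bash
python3 -m inch '0 0 0 0 0 0 .65;0 0 0 0 0 0 .55;0 0 0 0 0 0 .45;0 0 0 0 0 0 .35;0 0 0 0 0 0 .35;0 0 0 0 0 0 .35;0 0 0 0 0 0 .35'
python3 -c "
from h import *
cv2.imwrite('pics/s12.png',cv2.resize(grab_frame('scene')[100:220,170:330],None,fx=4.8,fy=4.8))
print(state()['contact_force'],state()['joint_pos'].round(2))
"
```

```text
time: 12.25
tool_pos: [0.5526, -0.1844, 0.0412]
tool_rot: [0.297, 0.752, 0.547, 0.215]
contact_force: [0.4, -0.0, 0.6]
gripper_width: 0.651
[ 0.23763113 -0.5419121  -0.06309897] [-0.52 -0.18  2.32  0.5   0.29 -2.21]
```

View pics/s12.png

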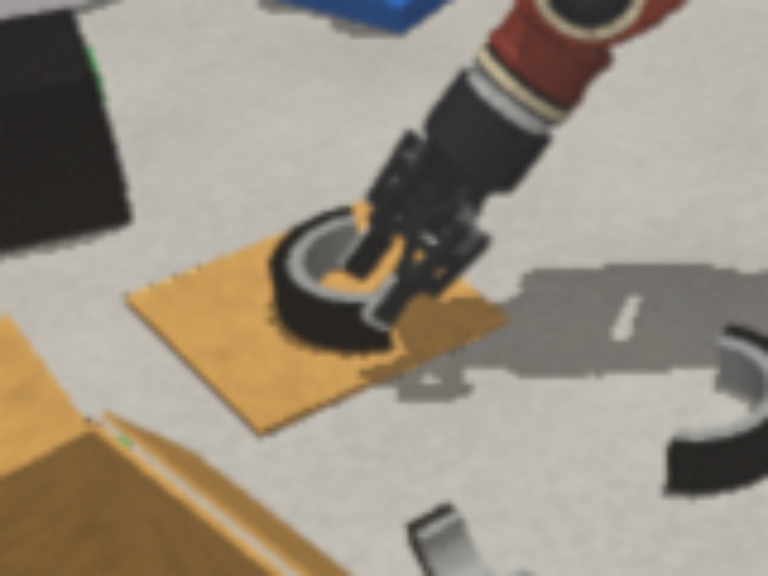

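The ring has dropped flat. I'll withdraw straight back along the tool, then up.

```bash
python3 -m inch '0 0 -.006 0 0 0 .35;0 0 -.012 0 0 0 .35;0 .006 -.015 0 0 0 .35;0 .010 -.015 0 0 0 .35;0 .012 -.015 0 0 0 .35;0 .012 -.015 0 0 0 .35;0 .012 -.015 0 0 0 .35;0 .012 -.015 0 0 0 .35;0 .012 -.015 0 0 0 .35'
python3 -m inch '.02 .012 -.015 0 0 0 .35;.03 .012 -.015 0.03 0 0 .35;.03 .012 -.015 .05 0 0 .35;.03 .012 -.015 .05 0 0 .35;.03 0 0 .05 0 0 .35;.03 0 0 .05 0 0 .35;.03 0 0 0 0 0 .35;0 0 0 0 0 0 .35;0 0 0 0 0 0 .35'
python3 -c "
from h import *
t=grab_frame('top')
cv2.imwrite('pics/t13.png',cv2.resize(t[100:230,330:570],None,fx=3.2,fy=3.2,interpolation=cv2.INTER_CUBIC))
cv2.imwrite('pics/s13.png',grab_frame('scene'))
hsv=cv2.cvtColor(t,cv2.COLOR_BGR2HSV)
roi=hsv[126:204,442:518]; m=((roi[...,1]<70)|(roi[...,2]<70)).astype('uint8')*255
c=max(cv2.findContours(m,0,1)[0],key=cv2.contourArea);r=cv2.minAreaRect(c);print(r)
cen=(r[0][0]+442,r[0][1]+126);print('mid',onz('top',*cen,.025))
print(state()['joint_pos'].round(2))
"
```

```text
time: 13.05
tool_pos: [0.5251, -0.1754, 0.1842]
tool_rot: [0.297, 0.752, 0.547, 0.215]
contact_force: [-0.2, -0.4, 0.3]
gripper_width: 0.649
time: 13.8
tool_pos: [0.5836, 0.0174, 0.2595]
tool_rot: [0.209, 0.78, 0.57, 0.151]
contact_force: [-0.4, 0.1, -0.2]
gripper_width: 0.651
((38.77586364746094, 40.810340881347656), (57.00846481323242, 28.039995193481445), 21.801410675048828)
mid [ 0.54971176 -0.24241533  0.025     ]
[-0.03 -0.37  2.   -0.16  1.01 -1.24]
```

View pics/t13.png

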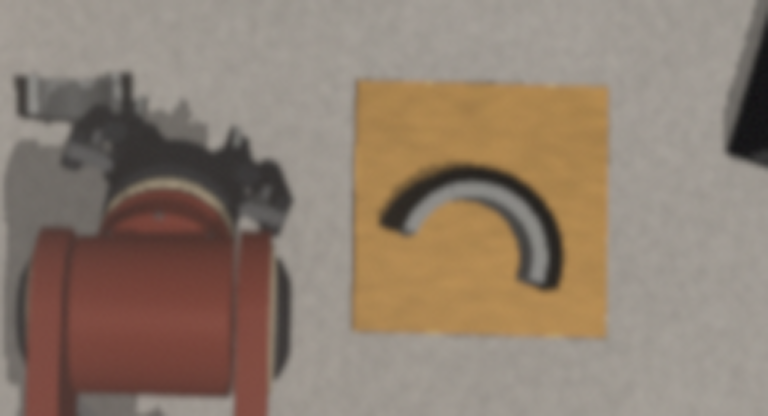

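View pics/s13.png

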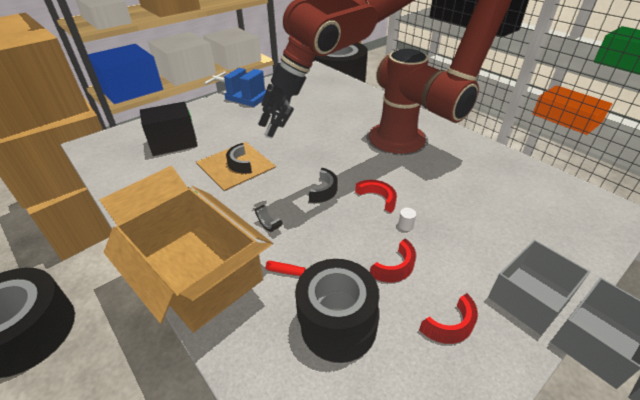

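The ring lies flat on the sheet, with the outline middle about 7 mm from the sheet's middle. The small half still stands at scene (266,217), and the robot is clear. Handing in.

```bash
python3 -c "
from plant import *
print(job_done())"
```

```text
the job is handed in; nothing more can be done
None
```

The larger half collar is lying flat on the packing sheet, and I handed the job in at about 14 s of the 38 s limit. No verdict was reported.

**What I did:**
- **Grip:** I took one leg of the larger half across its wall and carried it to the sheet, tilting the tool forward on the way.
- **Lowering:** It touched the sheet while still gripped. The wrist force rose by about 9 N; I had no direct reading of the sheet contact.
- **Release:** I opened the gripper there, let the half settle onto its flat face, and withdrew.

**Last checks:**
- **Position:** The top view put the middle of its outline at about (0.550, −0.242), roughly 7 mm from the sheet's middle at (0.556, −0.2455).
- **Smaller half:** It still stands, by eye where it was; I did not measure its displacement.
- **Robot:** It was clear of everything, with a wrist force near zero.

**What went wrong on the way:**
- **First grip too deep:** The opening read 32 mm against the 24 mm wall, with 24 N upward on the tool. I opened, which set the half rocking, backed out and gripped it again nearer the leg top.
- **Joint 6 near its limit:** With the tool tilted forward it reached −3.01 (limit −3.14), so I eased the tilt. The half was therefore let go about 21° short of flat and tipped the rest of the way, instead of being set down fully flat.

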